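# Dock an exchangeable vial block on a bench mixer

### The job

The vial block lies crooked on the mixer's bed, its rear propped up on the sprung catch bar. Press it down flat on the bed and, keeping it down, slide it back until its rear foot is fully home under the lip of the rear rail and the bar springs up into the groove beneath it; then slide it to the left along the rail until it is fully against the end stop, and let go. Leave the two vials and the beaker where they stand.

Things in the scene. Friction and masses are not known exactly. Their poses are not given: they have to be found in the camera images.
- mixer: Fixed low white bench mixer, 222 x 252 mm, front panel towards the robot. Origin: centre of its underside; x to its rear (away from the robot), y to its left, z up. Its flat dark bed, 200 x 230 mm, is at z = 58 mm. An aluminium rail runs along the rear of the bed, an end stop stands on its left. The docked block's origin is at mixer x = 22, y = 13, z = 58 mm
- rail_face (a point): on the rear rail (206 mm long in y, 18 mm high): middle of the foot of its upright face, at bed height, mixer x = 88, y = 0 mm; axes as the mixer's. The rail's lip hangs 14 mm forward (-x) of that face, its underside 7 mm above the bed
- end_stop_face (a point): on the end stop, a fixed bar 60 mm long in x, 16 mm wide, 18 mm high: middle of the foot of its face, which looks to -y, at bed height, mixer x = 36, y = 78 mm; axes as the mixer's
- catch_bar (a joint): sprung steel bar with a rounded crest in the bed at mixer x = 30 mm, y = -30 to 30 mm, 12 mm wide; 0 = fully up (crest 8 mm above the bed), 0.008 m = pressed flush with the bed; its spring pushes up with about 5.5 N when up, 8 N when flush
- block: Loose aluminium vial block, 0.4 to 0.7 kg, body 100 (x) x 130 (y) x 42 mm (z). Origin: in its bottom plane under the body's centre; x to its rear, y left, z up. Six 27 mm vial wells, three at each end, an open finger pocket between them. Starts 22 to 36 mm short of the rail, 15 to 35 mm short of the end stop, turned up to 0.1 rad, rear propped up about 0.1 rad on the catch bar
- pocket_floor (a point): centre of the floor of the block's rectangular finger pocket, in the middle of its top: 46 mm (x) x 53 mm (y), 22 mm deep, upright walls; the floor is 20 mm above the block's bottom; axes as the block's
- rear_edge (a point): middle of the bottom rear edge of the block's foot, a 5 mm thick flange along its whole rear side that sticks out 16 mm beyond the body, to block x = 66 mm. Under the block a 12 mm deep groove runs along y from block x = 0 to 16 mm; it takes the catch bar when the block is home
- left_face (a point): middle of the bottom edge of the block's left end face (block y = 65 mm)
- vial_a: brown vial with a cap, 25 mm across, 68 mm tall, standing; origin under its centre; bystander
- vial_b: a second such vial; bystander
- beaker: clear beaker, 72 mm across, 87 mm tall, standing; origin under its centre; bystander

How it is judged:
By the outcome, as a careful person would: the job done as asked, in the order asked, and still so for the second after the job is handed in, with the robot touching nothing.
It also fails if it takes over 40 s, if anything falls off the work surface, if the arm or the gripper's body presses on something with over 40 N, if the wrist force passes 120 N, or if a joint passes its speed limit or range.

### The arm

A 7-joint arm with a two-finger parallel gripper is mounted at the origin on a cart in front of the work surface, level with it; the furniture and walls round the work are solid. World frame = base frame: x ahead of the robot, y to its left, z up, the work surface at z = 0. Lengths are in m, angles in rad, forces in N, time in s.
With the tool pointing down it reaches from about 0.35 to 0.9 m from the base axis. Payload 7.2 kg.
Tool frame: the origin (TCP) lies at the very end of the fingers, on their centre line; the grasp point (between the pads) lies ctrl.grasp_offset behind it (ctrl.grasp_offset is the distance from the TCP to the grasp point, in m); z points along the fingers, y is the line along which they close (so a half turn about z gives the same grasp; the last joint's range is limited). The gripper opens to 85 mm and grips with 20 to 120 N. Pads are 22 mm wide; open, the fingers measure 114 mm over their backs; the gripper's body (76 mm by 85 mm) begins 54 mm behind the grasp point. The pads swing forward as they close: fully open they stand 13 mm farther back than shut.
Start: joints at [-1.388, 0.411, -0.013, 1.596, 0.006, 1.134, -0.082], TCP at [0.155, 0.605, 0.231] pointing down, gripper open.
Joint ranges: [-2.95, 2.95], [-0.29, 1.99], [-1.47, 1.44], [0.14, 2.54], [-1.03, 4.17], [0.13, 1.85], [-2.86, 2.86]. Speed limits (rad/s): [2.39, 2.39, 3.01, 3.01, 3.14, 3.14, 3.14].

### API

Orientations are given as a unit quaternion [w, x, y, z].
In Python, from bench import ctrl, snapshot, get_calibration gives the robot as it stands. The module is installed in compiled form; this text tells all that it offers.
- The arm moves only by the shell command python3 -m pendant 'ROWS' [FORCE]. ROWS is JSON, a list that holds one entry, the list of rows, each a list of 7 numbers: the finger opening in mm, from 0 to 85.4, then the shift along the tool's x, y, z scaled (see below), then the turn, a rotation vector about the tool's x, y, z scaled (see below). In form: [[[claw, tx, ty, tz, wx, wy, wz], ...]]. A call has 1 to 10 rows; each row shifts and turns the commanded pose from where the row before left it, along the tool's axes as they then stand; what a row does not reach is not made up. The controller multiplies each number of a shift by 0.06 m and each number of a turn by 0.1 rad. A row lasts 1/8 s, in which the tool goes at most 62.5 mm and 10.7 degrees, less where a joint would pass 70% of its speed; a pose out of reach is approached as far as the arm can. A call with a number of a shift or a turn outside -1 to 1 is refused whole. A call with a gripper value outside its range is refused whole. The fingers move at their own pace and stop on an object; FORCE is the grip in N (left out, the last holds). Time passes only in rows, so rows that do not move let the fingers close. It gives the time, the measured TCP pose, the force, the opening and the grip force at its end, in the units of the state.
- ctrl.sense(): the state, without advancing time (a new reading comes with each control period).
- snapshot(name): name is "scene" or "side" or "wrist"; returns (picture, depth): 384x512x3 uint8, red, green, blue; 384x512 float32, m along the optical axis (not along the pixel's ray), 0 where there is no reading.
- get_calibration(name): a dict with "intrinsics" (3x3 intrinsics, pixels), "pose" (4x4, takes a point from camera to world coordinates); the wrist camera has in their place "tool_from_camera" (4x4, takes a point from camera to tool coordinates, whose origin is the TCP and whose axes are the flange's). Camera axes: x right, y down, z forward; pixel columns grow to the right and rows downward; lengths in m; the calibration is good to about 2 mm. A picture is of the moment at which its call begins: read the wrist's pose just before it. get_calibration takes no time and is no camera call.
- ctrl.finish_job(): hands the job in; it is judged then, once.
The state is a dict: "time": time; "joints": joint angles; "qd": joint speeds; "tau": joint torques, N m; "position": TCP position; "tool_rot": TCP orientation; "force": force on the tool from outside, world axes, zero at the start; "wrist_torque": the same for the moment, N m; "grip_width": finger opening in m; "grip_force": force on a finger pad.
Only numpy, scipy, OpenCV 4.12 (cv2) and the standard library are available. Lean on these libraries where they do the work, as an engineer would, in place of code of your own. Each camera call takes 0.05 s, during which the arm holds its last target. There are 200 camera calls.

## Working session

There is one attempt and no reset: what is moved stays moved. The work goes in short steps, Python scripts to look and compute and a shell command to move; the robot and the scene stay as the last step left them, time stands still between calls to the robot, and variables do not carry over. Pictures are saved under pics/ and viewed, at most 10 in all, crops included, and the job is handed in when it is done.

```bash
mkdir -p pics
python3 - <<'E'
from bench import ctrl, snapshot, get_calibration
import cv2, numpy as np
s=ctrl.sense(); print({k:np.round(v,3).tolist() for k,v in s.items()}, ctrl.grasp_offset)
ims=[]
for n in ["scene","side"]:
    p,d=snapshot(n); np.savez(f"pics/{n}0.npz",p=p,d=d); cv2.imwrite(f"pics/{n}0.png",cv2.resize(p[:,:,::-1],(800,600)))
    c=get_calibration(n); print(n,np.round(c["intrinsics"],1).tolist(),np.round(c["pose"],3).tolist())
print(np.round(get_calibration("wrist")["tool_from_camera"],3).tolist())
E
```

```text
{'time': 0.0, 'joints': [-1.388, 0.412, -0.013, 1.597, 0.006, 1.134, -0.082], 'qd': [0.001, -0.002, -0.0, -0.0, 0.001, 0.001, 0.001], 'tau': [-0.001, -60.061, 0.682, -29.943, 0.014, 0.011, 0.0], 'position': [0.155, 0.605, 0.23], 'tool_rot': [-0.0, 0.125, 0.992, -0.001], 'force': [-0.204, 0.174, 0.054], 'wrist_torque': [0.014, 0.011, -0.006], 'grip_force': 0.0, 'grip_width': 0.085} 0.0187
scene [[487.3, 0.0, 261.8], [0.0, 487.3, 182.2], [0.0, 0.0, 1.0]] [[0.876, -0.24, 0.418, 0.144], [-0.482, -0.418, 0.77, -0.399], [-0.01, -0.876, -0.482, 0.521], [0.0, 0.0, 0.0, 1.0]]
side [[437.0, 0.0, 251.2], [0.0, 437.0, 193.2], [0.0, 0.0, 1.0]] [[-0.94, -0.197, 0.278, 0.267], [-0.341, 0.517, -0.785, 1.014], [0.011, -0.833, -0.553, 0.601], [0.0, 0.0, 0.0, 1.0]]
[[0.001, -0.966, -0.259, 0.065], [1.0, 0.001, 0.0, 0.0], [0.0, -0.259, 0.966, -0.142], [0.0, 0.0, 0.0, 1.0]]
```

View pics/scene0.png

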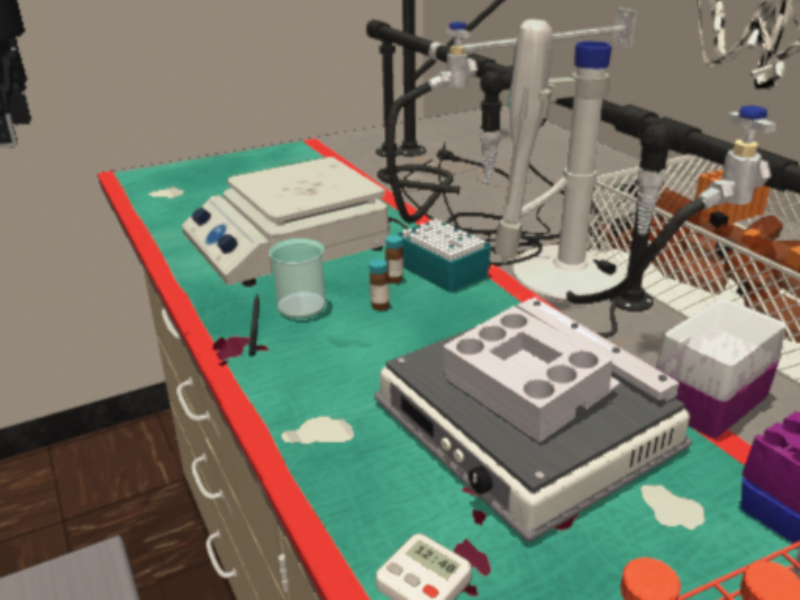

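View pics/side0.png

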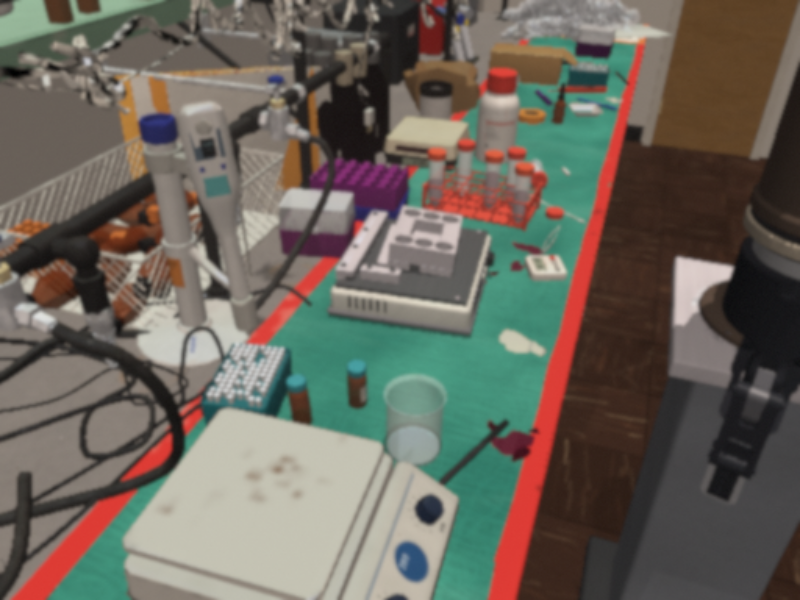

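Scene view: the mixer is at about (535,420) px in the enlarged image, with the block on it, the pocket at (527,350) and the rail behind from (535,305) to (670,385). The side view shows the end stop at (370,270). The vials and beaker are well to the left. Next I measure with the depth data.

```bash
cat > h.py <<'E'
import numpy as np, cv2
from bench import get_calibration
def cloud(d,K,T):
    v,u=np.indices(d.shape); P=np.stack([(u-K[0,2])/K[0,0]*d,(v-K[1,2])/K[1,1]*d,d],-1)
    W=P@T[:3,:3].T+T[:3,3]; W[d<=0]=np.nan; return W
def load(n):
    z=np.load(f"pics/{n}0.npz"); c=get_calibration(n)
    return z["p"],cloud(z["d"],np.array(c["intrinsics"]),np.array(c["pose"]))
E
python3 - <<'E'
from h import *
for n,(u,v) in dict(scene=(535,420),side=(425,270)).items():
    p,W=load(n); hsv=cv2.cvtColor(p,cv2.COLOR_RGB2HSV)
    def at(x,y): return np.round(W[int(y*.64),int(x*.64)],3).tolist()
    if n=="scene": print([at(*q) for q in [(400,370),(540,490),(680,420),(600,310),(650,375),(540,308),(527,350),(470,340),(590,375),(540,410)]])
    else: print([at(*q) for q in [(470,290),(430,285),(380,270),(360,245),(427,228),(400,240),(440,250)]])
    # bed: dark gray
    m=(np.abs(W[...,2]-.058)<.006)&(hsv[...,2]<110)&(hsv[...,1]<60)&(W[...,0]>.3)&(W[...,0]<1)&(np.abs(W[...,1])<.4)
    k,l,st,_=cv2.connectedComponentsWithStats(m.astype(np.uint8)); i=1+np.argmax(st[1:,4])
    q=W[l==i]; print(n,"bed",len(q),np.median(q[:,2]),cv2.minAreaRect((q[:,:2]*1000).astype(np.float32)))
    m=(W[...,2]>.085)&(W[...,2]<.12)&(W[...,0]>.3)&(W[...,0]<.8)&(np.abs(W[...,1])<.3)
    k,l,st,_=cv2.connectedComponentsWithStats(m.astype(np.uint8))
    for i in range(1,k):
        if st[i,4]>150:
            q=W[l==i]; print(" high",st[i],np.nanmean(q,0).round(3),cv2.minAreaRect((q[:,:2]*1000).astype(np.float32)))
E
```

```text
[[0.449, 0.185, 0.057], [0.472, -0.024, 0.052], [0.653, -0.01, 0.047], [0.787, 0.25, -0.003], [0.648, 0.031, 0.075], [0.632, 0.189, 0.076], [0.558, 0.114, 0.086], [0.506, 0.143, 0.1], [0.566, 0.03, 0.104], [0.5, 0.018, 0.098]]
scene bed 5392 0.05739656646506647 ((551.0357666015625, 99.49421691894531), (202.75555419921875, 231.0301971435547), 5.854316711425781)
 high [ 424  192   74   46 1887] [0.743 0.031 0.092] ((751.2885131835938, 34.98054504394531), (113.21416473388672, 78.73308563232422), 12.378769874572754)
 high [ 283  196  109   73 3991] [0.536 0.084 0.099] ((537.1834106445312, 90.97034454345703), (102.73289489746094, 132.99057006835938), 10.433493614196777)
[[0.446, 0.172, 0.058], [0.504, 0.181, 0.058], [0.579, 0.194, 0.076], [0.637, 0.133, 0.076], [0.546, 0.068, 0.093], [0.568, 0.136, 0.1], [0.501, 0.151, 0.102]]
side bed 1498 0.057630444272982584 ((550.987060546875, 105.78877258300781), (196.31732177734375, 230.96160888671875), 5.320983409881592)
 high [325  95  18  25 223] [ 0.447 -0.193  0.105] ((449.776123046875, -207.39694213867188), (34.44706344604492, 109.79219818115234), 23.128707885742188)
 high [179 121  48  35 607] [0.741 0.066 0.094] ((745.53369140625, 85.34607696533203), (185.0540313720703, 108.86504364013672), 89.6662826538086)
 high [ 249  132   47   36 1246] [0.536 0.106 0.099] ((536.6494750976562, 94.0783462524414), (99.612060546875, 137.8878173828125), 9.965251922607422)
```

```bash
python3 -m pendant '[[[14,-0.6,-0.48,0,0,0,0],[14,-0.6,-0.48,0,0,0,0],[14,-0.6,-0.48,0,0,0,0],[14,-0.6,-0.48,0,0,0,0],[14,-0.6,-0.48,0,0,0,0],[14,-0.6,-0.48,0,0,0,0],[14,-0.6,-0.48,0,0,0,0],[14,-0.6,-0.48,0,0,0,0],[14,-0.6,-0.48,0,0,0,0],[14,-0.6,-0.48,0,0,0,0]]]'
cat >> h.py <<'E'
from scipy.spatial.transform import Rotation as Ro
def tool():
    from bench import ctrl
    s=ctrl.sense(); q=s["tool_rot"]; return s,Ro.from_quat([q[1],q[2],q[3],q[0]]).as_matrix()
def togo(x,y,z,yaw):
    s,R=tool(); print("t",round(s["time"],2),"pos",np.round(s["position"],4),"F",np.round(s["force"],1),"w",round(s["grip_width"],4),"yawY",round(np.arctan2(-R[0,1],R[1,1]),4),"z axis",np.round(R[:,2],3))
    d=np.array([x,y,z])-s["position"]; print("units tx,ty,tz",np.round(R.T@d/.06,2),"wz",round(-(yaw-np.arctan2(-R[0,1],R[1,1]))/.1,2))
E
python3 -c "
from h import *
togo(.54,.093,.2,.178)"
```

```text
time: 1.35
position: [0.433, 0.2357, 0.2312]
tool_rot: [-0.0, 0.125, 0.992, -0.0]
force: [1.6, 0.5, 0.0]
grip_width: 0.0142
grip_force: 0.0
t 1.35 pos [0.433  0.2357 0.2312] F [1.6 0.5 0. ] w 0.0142 yawY -0.2507 z axis [-0. -0. -1.]
units tx,ty,tz [-2.32 -1.86  0.52] wz -4.29
```

```bash
python3 -m pendant '[[[14,-0.58,-0.46,0.13,0,0,0],[14,-0.58,-0.46,0.13,0,0,0],[14,-0.58,-0.46,0.13,0,0,0],[14,-0.58,-0.46,0.13,0,0,0],[14,0,0,0,0,0,-0.86],[14,0,0,0,0,0,-0.86],[14,0,0,0,0,0,-0.86],[14,0,0,0,0,0,-0.86],[14,0,0,0,0,0,-0.86],[14,0,0,0,0,0,0]]]'
python3 - <<'E'
from h import *
from bench import snapshot
togo(.54,.093,.2,.178)
s,R=tool(); p,d=snapshot("wrist"); c=get_calibration("wrist")
T=np.eye(4);T[:3,:3]=R;T[:3,3]=s["position"]; T=T@np.array(c["tool_from_camera"])
W=cloud(d,np.array(c["intrinsics"]),T); np.savez("pics/w1.npz",p=p,d=d,W=W)
cv2.imwrite("pics/w1.png",p[:,:,::-1])
# block top plane
m=(W[...,2]>.092)&(W[...,2]<.125)&(np.hypot(W[...,0]-.54,W[...,1]-.093)<.1)
k,l,st,_=cv2.connectedComponentsWithStats(m.astype(np.uint8)); i=1+np.argmax(st[1:,4]); q=W[l==i]
A=np.c_[q[:,:2]-[.54,.093],np.ones(len(q))]; co=np.linalg.lstsq(A,q[:,2],rcond=None)[0]
print(len(q),"plane",co,cv2.minAreaRect((q[:,:2]*1000).astype(np.float32)))
# pocket: hole contour in top mask
cs,h=cv2.findContours((l==i).astype(np.uint8),cv2.RETR_CCOMP,cv2.CHAIN_APPROX_NONE)
for cc,hh in zip(cs,h[0]):
    if cv2.contourArea(cc)>200:
        e=W[cc[:,0,1],cc[:,0,0]]; e=e[~np.isnan(e[:,0])]; print(hh[3],cv2.contourArea(cc),cc.mean((0,1)).round(),cv2.minAreaRect((e[:,:2]*1000).astype(np.float32)))
E
```

```text
time: 2.6
position: [0.5396, 0.0955, 0.1998]
tool_rot: [-0.0, -0.089, 0.996, -0.0]
force: [0.2, 1.0, -1.0]
grip_width: 0.0139
grip_force: 0.0
t 2.6 pos [0.5396 0.0955 0.1998] F [ 0.2  1.  -1. ] w 0.0139 yawY 0.1786 z axis [-0.001 -0.    -1.   ]
units tx,ty,tz [ 0.   -0.04 -0.  ] wz 0.01
11703 plane [0.06618458 0.01220766 0.10287361] ((539.2973022460938, 92.3602294921875), (99.39226531982422, 130.40809631347656), 10.297842025756836)
-1 19244.0 [259. 194.] ((539.2973022460938, 92.3602294921875), (99.39226531982422, 130.40809631347656), 10.297842025756836)
0 701.0 [196. 225.] ((577.8134765625, 52.829315185546875), (28.144222259521484, 28.737651824951172), 53.734710693359375)
0 855.5 [310. 188.] ((531.1212158203125, 137.48658752441406), (28.778182983398438, 27.317659378051758), 45.432491302490234)
0 845.5 [194. 188.] ((547.6019897460938, 47.478572845458984), (27.614585876464844, 28.535297393798828), 53.93131637573242)
0 3875.0 [252. 186.] ((539.2434692382812, 92.32664489746094), (49.189876556396484, 54.339866638183594), 10.369762420654297)
0 983.5 [311. 148.] ((500.58953857421875, 131.82809448242188), (28.505155563354492, 27.33673667907715), 69.80741119384766)
0 971.5 [192. 148.] ((516.9866333007812, 41.7027587890625), (27.128131866455078, 28.214462280273438), 54.61372756958008)
```

View pics/w1.png

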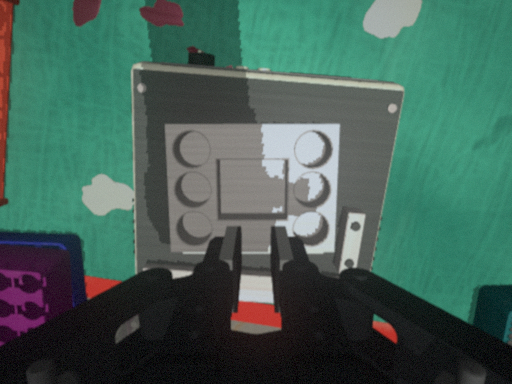

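Wrist image: the pocket is at (252,186), its centre agreeing with the block rectangle. The end stop is at (350,240) and the rail behind the fingertips at about (255,285). I'll get the mixer frame from this view as well.

Run:
```python
from h import *
z=np.load("pics/w1.npz"); W=z["W"]; p=z["p"]
m=(np.abs(W[...,2]-.076)<.005)&(W[...,0]>.5)&(W[...,0]<.68)&(W[...,1]>.15)&(W[...,1]<.25)
k,l,st,_=cv2.connectedComponentsWithStats(m.astype(np.uint8))
for i in range(1,k):
    if st[i,4]>60: q=W[l==i]; print("stop",st[i],q.mean(0).round(4),cv2.minAreaRect((q[:,:2]*1000).astype(np.float32)))
hsv=cv2.cvtColor(p,cv2.COLOR_RGB2HSV)
m=(np.abs(W[...,2]-.057)<.006)&(hsv[...,1]<70)&(hsv[...,2]<120)&(W[...,0]>.4)
k,l,st,_=cv2.connectedComponentsWithStats(m.astype(np.uint8)); i=1+np.argmax(st[1:,4]); q=W[l==i]
print("bed",len(q),np.median(q[:,2]),cv2.minAreaRect((q[:,:2]*1000).astype(np.float32)))
for n in ["scene","side"]:
    p,W=load(n)
    m=(np.abs(W[...,2]-.076)<.004)&(W[...,0]>.55)&(W[...,0]<.68)&(W[...,1]>-.02)&(W[...,1]<.25)
    k,l,st,_=cv2.connectedComponentsWithStats(m.astype(np.uint8))
    for i in range(1,k):
        if st[i,4]>60: q=W[l==i]; print(n,st[i],q.mean(0).round(4),cv2.minAreaRect((q[:,:2]*1000).astype(np.float32)))
yaw=.102; R=np.array([[np.cos(yaw),-np.sin(yaw)],[np.sin(yaw),np.cos(yaw)]])
print("dock",np.array([.551,.1])+R@[.022,.013])
```

```text
stop [ 337  210   28   63 1076] [0.5764 0.189  0.0756] ((579.3992919921875, 190.3702392578125), (59.12089157104492, 16.588403701782227), 5.845573902130127)
bed 22220 0.05763163621434009 ((547.8856811523438, 101.0978775024414), (189.9777374267578, 229.45216369628906), 5.954621315002441)
scene [ 331  191  103   63 1198] [0.6392 0.0971 0.0752] ((638.644287109375, 108.46475219726562), (31.743566513061523, 208.19517517089844), 5.788767337799072)
scene [368 242  27  19  93] [0.5808 0.0337 0.0759] ((583.0538940429688, 33.6968994140625), (66.67361450195312, 7.949373722076416), 16.561481475830078)
side [215 135  33  40 469] [0.6364 0.1238 0.0755] ((638.4175415039062, 113.27278137207031), (29.56795310974121, 208.90899658203125), 5.4752984046936035)
side [231 170  26   8 112] [0.5777 0.1954 0.0754] ((578.1485595703125, 192.32460021972656), (57.152076721191406, 22.019933700561523), 3.9746079444885254)
dock [0.57156195 0.11517254]
```

```bash
python3 -m pendant '[[[14,-0.1,-0.05,0.3,0,0,0],[14,0,0,0.5,0,0,0],[14,0,0,0.5,0,0,0],[14,0,0,0.3,0,0,0],[14,0,0,0.1,0,0,0],[14,0,0,0,0,0,0]]]'
python3 -c "
from h import *
togo(.545,.0935,.085,.18)"
```

```text
time: 3.4
position: [0.5462, 0.0936, 0.0975]
tool_rot: [-0.0, -0.089, 0.996, -0.0]
force: [-0.1, 0.3, 0.2]
grip_width: 0.0139
grip_force: 0.0
t 3.4 pos [0.5462 0.0936 0.0975] F [-0.1  0.3  0.2] w 0.0139 yawY 0.1787 z axis [-0.001 -0.    -1.   ]
units tx,ty,tz [0.02 0.   0.21] wz -0.01
```

Inside the pocket mouth with no contact. Going down in small steps until it touches.

```bash
python3 -m pendant '[[[14,0,0,0.1,0,0,0],[14,0,0,0.1,0,0,0],[14,0,0,0.05,0,0,0],[14,0,0,0.03,0,0,0]]]'; python3 -m pendant '[[[14,0,0,0.03,0,0,0],[14,0,0,0.03,0,0,0]]]'
```

```text
time: 3.9
position: [0.5468, 0.0939, 0.0817]
tool_rot: [0.001, -0.089, 0.996, 0.0]
force: [-0.0, 0.8, 3.7]
grip_width: 0.0138
grip_force: 2.5
time: 4.15
position: [0.5477, 0.0941, 0.0787]
tool_rot: [0.002, -0.089, 0.996, 0.0]
force: [0.2, -0.1, 8.3]
grip_width: 0.0138
grip_force: 4.0
```

```bash
python3 -m pendant '[[[14,0,0,0.03,0,0,0],[14,0,0,0.03,0,0,0]]]'; python3 -m pendant '[[[14,0,0,0.03,0,0,0],[14,0,0,0.03,0,0,0]]]'; python3 -m pendant '[[[14,0,0,0.03,0,0,0],[14,0,0,0,0,0,0]]]'
```

```text
time: 4.4
position: [0.5479, 0.0941, 0.0781]
tool_rot: [0.002, -0.089, 0.996, 0.001]
force: [-14.1, -2.3, 52.5]
grip_width: 0.0139
grip_force: 26.3
time: 4.65
position: [0.548, 0.0941, 0.0779]
tool_rot: [0.002, -0.089, 0.996, 0.001]
force: [-26.0, -3.8, 88.8]
grip_width: 0.0143
grip_force: 44.2
time: 4.9
position: [0.548, 0.0941, 0.0779]
tool_rot: [0.003, -0.089, 0.996, 0.002]
force: [-28.7, -4.7, 91.8]
grip_width: 0.0138
grip_force: 46.0
```

```bash
python3 -m pendant '[[[14,0,0,-0.08,0,0,0],[14,0,0,0,0,0,0]]]'
```

```text
time: 5.15
position: [0.548, 0.0941, 0.0782]
tool_rot: [0.002, -0.089, 0.996, 0.001]
force: [-12.0, -2.1, 43.4]
grip_width: 0.014
grip_force: 21.8
```

```bash
python3 -m pendant '[[[14,-0.04,0,-0.01,0,0,0.25],[14,-0.04,0,0,0,0,0.25],[14,-0.04,0,0,0,0,0.26]]]'; python3 -m pendant '[[[14,-0.06,0,0,0,0,0],[14,-0.06,0,0,0,0,0]]]'
python3 - <<'E'
from h import *
from bench import snapshot
togo(.586,.0973,.078,.102)
ims=[]
s,R=tool(); p,d=snapshot("wrist"); c=get_calibration("wrist")
T=np.eye(4);T[:3,:3]=R;T[:3,3]=s["position"]; T=T@np.array(c["tool_from_camera"])
W=cloud(d,np.array(c["intrinsics"]),T); 
cv2.imwrite("pics/w2.png",p[:,:,::-1])
m=(W[...,2]>.09)&(W[...,2]<.125)&(np.hypot(W[...,0]-.55,W[...,1]-.095)<.1)
k,l,st,_=cv2.connectedComponentsWithStats(m.astype(np.uint8)); i=1+np.argmax(st[1:,4]); q=W[l==i]
print(np.median(q[:,2]),cv2.minAreaRect((q[:,:2]*1000).astype(np.float32)))
E
```

```text
time: 5.52
position: [0.5511, 0.0946, 0.0781]
tool_rot: [-0.002, -0.051, 0.999, 0.001]
force: [-30.2, -3.7, 60.3]
grip_width: 0.0144
grip_force: 30.3
time: 5.78
position: [0.5513, 0.0945, 0.078]
tool_rot: [-0.009, -0.052, 0.999, 0.0]
force: [-52.2, -7.1, 83.5]
grip_width: 0.0141
grip_force: 41.5
t 5.78 pos [0.5513 0.0945 0.078 ] F [-52.2  -7.1  83.5] w 0.0141 yawY 0.1031 z axis [-0.018  0.    -1.   ]
units tx,ty,tz [-0.58 -0.01 -0.01] wz 0.01
0.09955165254310652 ((538.7168579101562, 92.32256317138672), (92.46756744384766, 131.21058654785156), 10.278038024902344)
```

View pics/w2.png

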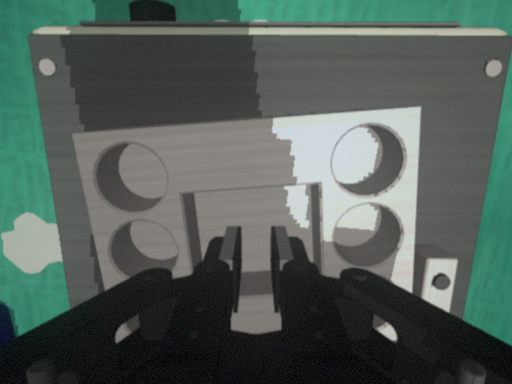

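The block is flat (top at 0.0995 m) but still at its old yaw and stuck, because I'm pressing too hard (pocket edge at about (250,190) in the image). I'll ease the press and keep pushing.

```bash
python3 -m pendant '[[[14,0,0,-0.05,0,0,0],[14,0,0,-0.04,0,0,0]]]';  python3 -m pendant '[[[14,-0.02,0,0,0,0,0],[14,0,0,0,0,0,0]]]'
```

```text
time: 6.08
position: [0.5589, 0.0954, 0.0798]
tool_rot: [-0.001, -0.052, 0.999, 0.0]
force: [-3.9, -0.8, 2.2]
grip_width: 0.0142
grip_force: 3.5
time: 6.32
position: [0.5611, 0.0957, 0.079]
tool_rot: [-0.001, -0.052, 0.999, -0.0]
force: [-4.8, -1.0, 3.5]
grip_width: 0.0138
grip_force: 3.1
```

```bash
python3 -m pendant '[[[14,0,0,0.04,0,0,0],[14,0,0,0,0,0,0]]]'
cat >> h.py <<'E'
def blk(name=None):
    from bench import snapshot
    s,R=tool(); p,d=snapshot("wrist"); c=get_calibration("wrist")
    T=np.eye(4);T[:3,:3]=R;T[:3,3]=s["position"]; T=T@np.array(c["tool_from_camera"])
    W=cloud(d,np.array(c["intrinsics"]),T)
    if name: cv2.imwrite(f"pics/{name}.png",p[:,:,::-1])
    m=(W[...,2]>.09)&(W[...,2]<.125)&(W[...,0]>.44)&(W[...,0]<s["position"][0]-.012)&(np.abs(W[...,1]-.1)<.1)
    k,l,st,_=cv2.connectedComponentsWithStats(m.astype(np.uint8)); i=1+np.argmax(st[1:,4]); q=W[l==i]
    # front edge and left edge fits
    yb=np.arange(.06,.14,.01); f=np.array([[np.percentile(q[np.abs(q[:,1]-y)<.005,0],1),y] for y in yb])
    xs=np.arange(q[:,0].min()+.02,q[:,0].max()-.005,.006); g=np.array([[x,np.percentile(q[np.abs(q[:,0]-x)<.003,1],99)] for x in xs])
    A=np.c_[q[:,:2]-[.54,.1],np.ones(len(q))]; co=np.linalg.lstsq(A,q[:,2],rcond=None)[0]
    a=np.polyfit(f[:,1],f[:,0],1); b=np.polyfit(g[:,0],g[:,1],1); yaw=-np.arctan(a[0])
    u=np.array([np.cos(yaw),np.sin(yaw)]); v=np.array([-u[1],u[0]])
    # corner front-left = intersection; centre = corner+50u-65v
    y=(b[0]*a[1]+b[1])/(1-a[0]*b[0]); x=a[0]*y+a[1]; C=np.array([x,y])+.05*u-.065*v
    m=.102; M=np.array([[np.cos(m),np.sin(m)],[-np.sin(m),np.cos(m)]])
    print("block yaw",yaw.round(4),np.arctan(b[0]).round(4),"centre",C.round(4),"mixer xy mm",(M@(C-[.5515,.1005])*1000).round(1),"ztop",np.median(q[:,2]).round(4),"slope",co[0].round(3))
E
python3 -c "
from h import *
togo(.586,.0973,.078,.102); blk()"
```

```text
time: 6.58
position: [0.5616, 0.0957, 0.0783]
tool_rot: [-0.0, -0.051, 0.999, 0.0]
force: [-10.5, -0.4, 20.4]
grip_width: 0.014
grip_force: 10.5
t 6.58 pos [0.5616 0.0957 0.0783] F [-10.5  -0.4  20.4] w 0.014 yawY 0.103 z axis [-0.001  0.001 -1.   ]
units tx,ty,tz [-0.41 -0.02  0.01] wz 0.01
block yaw 0.166 0.1769 centre [0.5504 0.0932] mixer xy mm [-1.9 -7.2] ztop 0.0995 slope -0.025
```

```bash
python3 -m pendant '[[[14,-0.04,0,0,0,0,0],[14,-0.04,0,0,0,0,0]]]'; python3 -m pendant '[[[14,-0.04,0,0,0,0,0],[14,-0.04,0,0,0,0,0]]]'
python3 -c "
from h import *
togo(.586,.0973,.078,.102); blk()"
```

```text
time: 6.88
position: [0.563, 0.0959, 0.0783]
tool_rot: [-0.004, -0.052, 0.999, 0.0]
force: [-22.4, -2.4, 31.1]
grip_width: 0.0141
grip_force: 16.7
time: 7.12
position: [0.568, 0.0964, 0.0783]
tool_rot: [-0.003, -0.052, 0.999, 0.0]
force: [-21.3, -1.6, 30.4]
grip_width: 0.0138
grip_force: 16.0
t 7.12 pos [0.568  0.0964 0.0783] F [-21.3  -1.6  30.4] w 0.0138 yawY 0.1032 z axis [-0.007  0.    -1.   ]
units tx,ty,tz [-0.3  -0.02  0.  ] wz 0.01
block yaw 0.1657 0.1819 centre [0.5568 0.0937] mixer xy mm [ 4.6 -7.3] ztop 0.0995 slope -0.027
```

Sliding nicely at about 30 N down. It still needs about 17 mm.

```bash
python3 -m pendant '[[[14,-0.04,0,0,0,0,0],[14,-0.04,0,0,0,0,0],[14,-0.04,0,0,0,0,0]]]'; python3 -m pendant '[[[14,-0.04,0,0,0,0,0],[14,-0.04,0,0,0,0,0]]]'
python3 -c "
from h import *
togo(.586,.0973,.078,.102); blk()"
```

```text
time: 7.55
position: [0.5753, 0.0972, 0.0783]
tool_rot: [-0.003, -0.052, 0.999, 0.0]
force: [-20.8, -2.0, 29.9]
grip_width: 0.0143
grip_force: 15.6
time: 7.8
position: [0.5805, 0.0978, 0.0783]
tool_rot: [-0.003, -0.052, 0.999, 0.0]
force: [-15.7, -2.4, 24.5]
grip_width: 0.0136
grip_force: 13.0
t 7.8 pos [0.5805 0.0978 0.0783] F [-15.7  -2.4  24.5] w 0.0136 yawY 0.1031 z axis [-0.006  0.    -1.   ]
units tx,ty,tz [-0.09 -0.02  0.01] wz 0.01
block yaw 0.1663 0.1815 centre [0.5694 0.095 ] mixer xy mm [17.2 -7.3] ztop 0.0995 slope -0.026
```

```bash
python3 -m pendant '[[[14,-0.04,0,0,0,0,0],[14,-0.04,0,0,0,0,0]]]'; python3 -m pendant '[[[14,-0.04,0,0,0,0,0],[14,0,0,0,0,0,0]]]'
python3 -c "
from h import *
togo(.586,.0973,.078,.102); blk('w3')"
```

```text
time: 8.1
position: [0.5855, 0.0988, 0.0783]
tool_rot: [-0.003, -0.052, 0.999, 0.001]
force: [-22.0, -0.9, 29.6]
grip_width: 0.014
grip_force: 19.5
time: 8.35
position: [0.5864, 0.0993, 0.0783]
tool_rot: [-0.004, -0.052, 0.999, 0.001]
force: [-24.5, -0.2, 31.3]
grip_width: 0.0141
grip_force: 21.8
t 8.35 pos [0.5864 0.0993 0.0783] F [-24.5  -0.2  31.3] w 0.0141 yawY 0.1038 z axis [-0.008  0.001 -1.   ]
units tx,ty,tz [ 0.01 -0.03  0.01] wz 0.02
block yaw 0.1302 0.1462 centre [0.5747 0.0972] mixer xy mm [22.7 -5.6] ztop 0.0995 slope -0.026
```

View pics/w3.png

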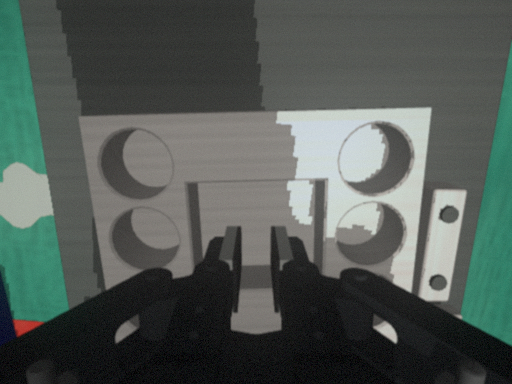

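The yaw is closing up against the rail: in the image the block's front edge at row 115 is nearly level. Keep pushing.

```bash
python3 -m pendant '[[[14,-0.04,0,0,0,0,0.1],[14,-0.03,0,0,0,0,0],[14,0,0,0,0,0,0]]]'; python3 -m pendant '[[[14,-0.04,0,0,0,0,0.1],[14,0,0,0,0,0,0]]]'
python3 -c "
from h import *
togo(.586,.0973,.078,.102); blk()"
```

```text
time: 8.78
position: [0.5878, 0.1001, 0.0783]
tool_rot: [-0.007, -0.047, 0.999, 0.001]
force: [-33.6, 1.1, 39.2]
grip_width: 0.0141
grip_force: 28.8
time: 9.02
position: [0.5878, 0.1003, 0.0783]
tool_rot: [-0.009, -0.043, 0.999, 0.001]
force: [-42.1, -0.4, 47.7]
grip_width: 0.0141
grip_force: 35.3
t 9.03 pos [0.5878 0.1003 0.0783] F [-42.1  -0.4  47.7] w 0.0141 yawY 0.0851 z axis [-0.018  0.001 -1.   ]
units tx,ty,tz [ 0.03 -0.05  0.01] wz -0.17
block yaw 0.105 0.1162 centre [0.576  0.0989] mixer xy mm [24.2 -4.1] ztop 0.0995 slope -0.028
```

It is home against the rail: motion has stopped, the yaw is about the mixer's, and it's flat. Now I ease the push and slide left.

```bash
python3 -m pendant '[[[14,0.06,0,-0.01,0,0,-0.1],[14,0.06,0,0,0,0,-0.1],[14,0,0,0,0,0,0]]]'; python3 -m pendant '[[[14,0,0.04,0,0,0,0],[14,0,0.04,0,0,0,0],[14,0,0.04,0,0,0,0]]]'
python3 -c "
from h import *
togo(.586,.117,.078,.102); blk()"
```

```text
time: 9.45
position: [0.5879, 0.1001, 0.0784]
tool_rot: [-0.002, -0.052, 0.999, 0.001]
force: [-14.5, 2.2, 18.0]
grip_width: 0.0141
grip_force: 13.6
time: 9.82
position: [0.5878, 0.1005, 0.0784]
tool_rot: [-0.002, -0.05, 0.999, -0.003]
force: [-11.9, -17.6, 19.6]
grip_width: 0.0141
grip_force: 14.6
t 9.82 pos [0.5878 0.1005 0.0784] F [-11.9 -17.6  19.6] w 0.0141 yawY 0.0997 z axis [-0.003 -0.005 -1.   ]
units tx,ty,tz [0.   0.28 0.  ] wz -0.02
block yaw 0.1015 0.1221 centre [0.5759 0.0986] mixer xy mm [24.  -4.4] ztop 0.0995 slope -0.027
```

```bash
python3 -m pendant '[[[14,0.03,0.03,-0.01,0,0,0],[14,0.02,0.03,-0.005,0,0,0],[14,0,0.04,0,0,0,0]]]'; python3 -m pendant '[[[14,0,0.04,0,0,0,0],[14,0,0.04,0,0,0,0],[14,0,0.04,0,0,0,0]]]'
python3 -c "
from h import *
togo(.586,.117,.078,.102); blk()"
```

```text
time: 10.25
position: [0.5862, 0.111, 0.0785]
tool_rot: [0.001, -0.051, 0.999, -0.0]
force: [0.2, -4.0, 0.5]
grip_width: 0.0138
grip_force: 1.9
time: 10.62
position: [0.5847, 0.1189, 0.0785]
tool_rot: [0.0, -0.052, 0.999, -0.0]
force: [0.1, -3.6, 0.2]
grip_width: 0.0136
grip_force: 1.7
t 10.62 pos [0.5847 0.1189 0.0785] F [ 0.1 -3.6  0.2] w 0.0136 yawY 0.1034 z axis [ 0. -0. -1.]
units tx,ty,tz [-0.02 -0.03  0.01] wz 0.01
block yaw 0.1119 0.1319 centre [0.5739 0.1096] mixer xy mm [23.2  6.8] ztop 0.0995 slope -0.024
```

```bash
python3 -m pendant '[[[14,0,0.04,0,0,0,0],[14,0,0.04,0,0,0,0],[14,0,0.04,0,0,0,0]]]'; python3 -m pendant '[[[14,0,0.03,0,0,0,0],[14,0,0.03,0,0,0,0],[14,0,0,0,0,0,0]]]'
python3 -c "
from h import *
togo(.586,.117,.078,.102); blk('w4')"
```

```text
time: 11.05
position: [0.5836, 0.1242, 0.0785]
tool_rot: [-0.001, -0.051, 0.999, -0.001]
force: [-1.1, -11.4, 3.0]
grip_width: 0.0142
grip_force: 5.4
time: 11.42
position: [0.5834, 0.1243, 0.0786]
tool_rot: [-0.001, -0.05, 0.999, -0.003]
force: [-1.0, -15.6, 3.3]
grip_width: 0.0137
grip_force: 7.6
t 11.43 pos [0.5834 0.1243 0.0786] F [ -1.  -15.6   3.3] w 0.0137 yawY 0.0997 z axis [-0.001 -0.005 -1.   ]
units tx,ty,tz [-0.03 -0.13  0.01] wz -0.02
block yaw 0.1023 0.1205 centre [0.5723 0.1151] mixer xy mm [22.2 12.4] ztop 0.0995 slope -0.023
```

View pics/w4.png

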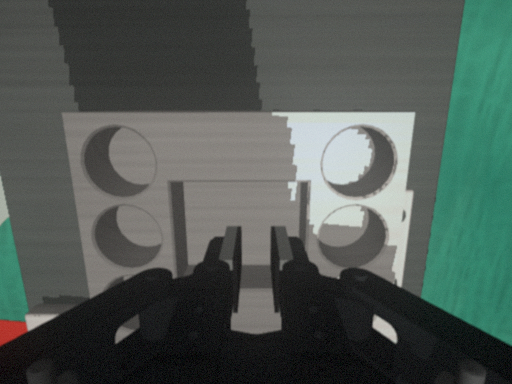

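Against the end stop: the block's left edge meets the stop at about (405,215), and force is rising. But x reads about 2 mm less than at the rail, so I'll push back again to confirm or mend it.

```bash
python3 -m pendant '[[[14,-0.04,-0.04,0.01,0,0,0],[14,-0.03,0,0,0,0,0],[14,0,0,0,0,0,0]]]'; python3 -m pendant '[[[14,-0.04,0,0,0,0,0],[14,-0.03,0,0,0,0,0],[14,0,0,0,0,0,0]]]'
python3 -c "
from h import *
togo(.586,.117,.078,.102); blk()"
```

```text
time: 11.85
position: [0.5835, 0.1242, 0.0784]
tool_rot: [-0.005, -0.051, 0.999, -0.002]
force: [-18.5, -12.8, 20.9]
grip_width: 0.0139
grip_force: 17.4
time: 12.22
position: [0.5854, 0.1244, 0.0784]
tool_rot: [-0.007, -0.051, 0.999, -0.002]
force: [-26.9, -12.5, 29.3]
grip_width: 0.0138
grip_force: 23.2
t 12.22 pos [0.5854 0.1244 0.0784] F [-26.9 -12.5  29.3] w 0.0138 yawY 0.1016 z axis [-0.014 -0.004 -1.   ]
units tx,ty,tz [ 0.   -0.12  0.01] wz -0.0
block yaw 0.1015 0.1191 centre [0.5744 0.1153] mixer xy mm [24.3 12.4] ztop 0.0995 slope -0.028
```

It went back 2 mm, home again (24.3), and stayed at the stop. One firmer check push in both directions.

```bash
python3 -m pendant '[[[14,-0.04,0,0,0,0,0],[14,0,0,0,0,0,0]]]'; python3 -m pendant '[[[14,0.04,0.06,0,0,0,0],[14,0,0,0,0,0,0]]]'; python3 -m pendant '[[[14,0.04,-0.06,-0.01,0,0,0],[14,0.02,-0.02,-0.005,0,0,0],[14,0,0,0,0,0,0]]]'
python3 -c "
from h import *
togo(.586,.117,.078,.102); blk()"
```

```text
time: 12.52
position: [0.5854, 0.1244, 0.0784]
tool_rot: [-0.009, -0.051, 0.999, -0.002]
force: [-35.7, -14.2, 36.9]
grip_width: 0.0139
grip_force: 28.5
time: 12.78
position: [0.5853, 0.1245, 0.0784]
tool_rot: [-0.007, -0.049, 0.999, -0.003]
force: [-25.6, -20.2, 29.8]
grip_width: 0.014
grip_force: 25.6
time: 13.15
position: [0.5854, 0.1244, 0.0784]
tool_rot: [-0.003, -0.051, 0.999, -0.001]
force: [-9.9, -8.7, 8.4]
grip_width: 0.0141
grip_force: 12.5
t 13.15 pos [0.5854 0.1244 0.0784] F [-9.9 -8.7  8.4] w 0.0141 yawY 0.1019 z axis [-0.007 -0.002 -1.   ]
units tx,ty,tz [ 0.   -0.12  0.01] wz -0.0
block yaw 0.1014 0.1193 centre [0.5742 0.1152] mixer xy mm [24.1 12.3] ztop 0.0995 slope -0.028
```

```bash
python3 -m pendant '[[[14,0.02,-0.03,-0.015,0,0,0],[14,0.02,-0.02,-0.01,0,0,0],[14,0.02,-0.02,-0.02,0,0,0],[14,0.02,-0.02,-0.02,0,0,0],[14,0,0,0,0,0,0]]]'
python3 -c "
from h import *
togo(.576,.117,.078,.102); blk()"
```

```text
time: 13.82
position: [0.5854, 0.1205, 0.0834]
tool_rot: [0.001, -0.052, 0.999, 0.0]
force: [0.6, 0.3, 1.1]
grip_width: 0.0139
grip_force: 0.0
t 13.82 pos [0.5854 0.1205 0.0834] F [0.6 0.3 1.1] w 0.0139 yawY 0.1031 z axis [ 0.002  0.    -1.   ]
units tx,ty,tz [ 0.16 -0.04  0.09] wz 0.01
block yaw 0.1017 0.1198 centre [0.5741 0.1153] mixer xy mm [24.  12.4] ztop 0.0995 slope -0.025
```

Free, and the block has stayed put. Now lift and look.

```bash
python3 -m pendant '[[[14,0.1,-0.05,0,0,0,0],[14,0,0,-0.3,0,0,0],[14,0,0,-0.6,0,0,0],[14,0,0,-0.9,0,0,0],[14,0.6,0,-0.6,0,0,0],[14,0.6,0,0,0,0,0],[14,0,0,0,0,0,0]]]'
python3 - <<'E'
from h import *
from bench import snapshot
s,R=tool(); p,d=snapshot("wrist"); c=get_calibration("wrist")
T=np.eye(4);T[:3,:3]=R;T[:3,3]=s["position"]; T=T@np.array(c["tool_from_camera"])
W=cloud(d,np.array(c["intrinsics"]),T); q0=p
m=(W[...,2]>.092)&(W[...,2]<.125)&(np.hypot(W[...,0]-.574,W[...,1]-.115)<.1)
k,l,st,_=cv2.connectedComponentsWithStats(m.astype(np.uint8)); i=1+np.argmax(st[1:,4]); q=W[l==i]
print(s["position"],np.median(q[:,2]),cv2.minAreaRect((q[:,:2]*1000).astype(np.float32)))
a=snapshot("scene")[0][170:350,230:450]; b=snapshot("side")[0][110:230,190:330]
cv2.imwrite("pics/fin.png",np.hstack([cv2.resize(x,(w,400)) for x,w in((a,400),(b,400))])[:,:,::-1])
cv2.imwrite("pics/w5.png",p[:,:,::-1])
E
```

```text
time: 14.75
position: [0.5057, 0.1093, 0.2288]
tool_rot: [0.001, -0.052, 0.999, 0.001]
force: [1.0, -0.3, -0.0]
grip_width: 0.0139
grip_force: 0.0
[0.50572405 0.10927505 0.22878991] 0.09948011667994261 ((559.6168212890625, 115.25234985351562), (72.94036865234375, 130.47093200683594), 5.813989162445068)
```

View pics/fin.png

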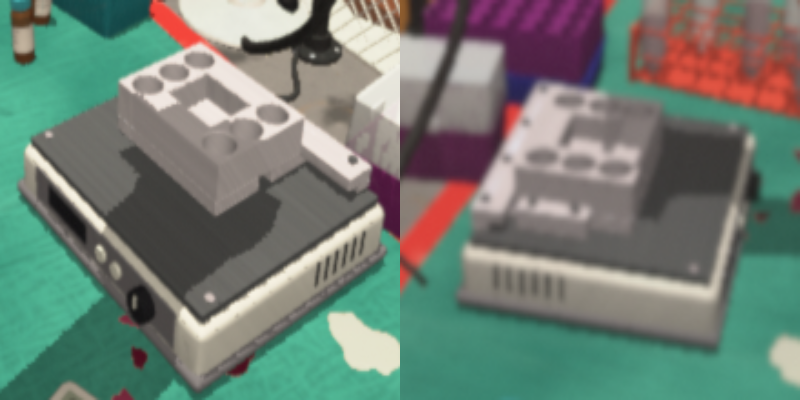

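View pics/w5.png

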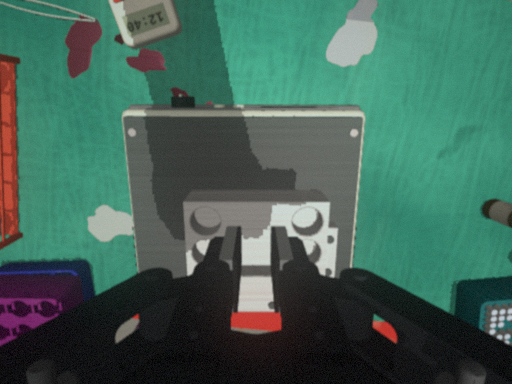

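The pictures show the block flat on the bed, square to the rail with its foot under the lip. Its left face is on the end stop (wrist image, about (332,250)), and the gripper is clear. Handing in.

```bash
python3 -c "
from bench import ctrl
print(ctrl.finish_job())"
```

```text
the job is handed in; nothing more can be done
None
```

I pressed the block flat, slid it home under the rear rail's lip and left against the end stop, then let go and handed in at about 15 s; while sliding left it came about 2 mm off the rail, so I pushed it back home at the stop, and I inferred the bar's catch from the block's position and did not see it.

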